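# Fill the gaps in the pot rack and close its keeper bar

## Robot

A 6-joint arm with a two-finger parallel gripper is mounted at the origin on the work surface. World frame = base frame: x ahead of the robot, y to its left, z up, the work surface at z = 0. Lengths are in m, angles in rad, forces in N, time in s.
With the tool pointing down it reaches from about 0.3 to 0.875 m from the base axis. Payload 6.4 kg.
Tool frame: the origin (TCP) lies midway between the tips of the shut fingers; the grasp point (between the pads) lies 19 mm behind it; z points along the fingers, y is the line along which they close (so a half turn about z gives the same grasp; the last joint's range is limited). The gripper opens to 85 mm and grips with 20 to 120 N. Pads are 22 mm wide; open, the fingers measure 114 mm over their backs; the gripper's body (76 mm by 85 mm) begins 54 mm behind the grasp point. The pads swing forward as they close: fully open they stand 13 mm farther back than shut.
Start: joints at [1.12, 0.181, 1.607, -0, 1.354, -0.206], TCP at [0.139, 0.558, 0.231] pointing down, gripper open.
Joint ranges: [-2.99, 2.99], [-0.89, 2.07], [0.3, 2.58], [-1.14, 4.28], [0, 2.63], [-3.12, 3.12]. Speed limits (rad/s): [2.57, 2.57, 3.01, 3.14, 3.14, 3.14].

## Interface

Orientations are given as a unit quaternion [w, x, y, z].
In Python, from bench import * gives the robot as it stands.
- The arm moves only by the tool play_rows, never from a script. Its argument "plan" is a list of rows, each a list of 3 entries, a list of its own where there are three numbers: the finger opening in mm, from 0 to 85.4, then the shift along the tool's x, y, z normalised to -1 to 1, where 1 is 40 cm, then the turn about the tool's z normalised to -1 to 1, where 1 is pi rad. A call has 1 to 10 rows; each row is the pose to reach, as a shift and turn from the pose commanded when the call began, along the tool's axes at that moment, turning the shorter way round; what a row does not reach only later rows make up. A row lasts 1/10 s, in which the tool goes at most 50 mm and 8.59 degrees, less where a joint would pass 70% of its speed; a pose out of reach is approached as far as the arm can. A call with a number of a shift or a turn outside -1 to 1 is refused whole. A call with a gripper value outside its range is refused whole. The fingers move at their own pace and stop on an object; the grip force is fixed at half the most. Time passes only in rows, so rows that repeat a pose let the fingers close. It gives the time, the measured TCP pose, the force, the opening and the grip force at its end, in the units of the state.
- get_obs(): the state, without advancing time (a new reading comes with each control period).
- camera(name): name is "scene" or "side" or "wrist"; returns a dict with "image" (420x560x3 uint8, red, green, blue), "range_z" (420x560 float32, m along the optical axis (not along the pixel's ray), 0 where there is no reading), "intrinsics" (3x3 intrinsics, pixels), "rvec" (rotation vector, rad) and "tvec" (3), from world to camera coordinates, as OpenCV has them; the wrist camera has in their place "T_tool_cam" (4x4, takes a point from camera to tool coordinates, whose origin is the TCP and whose axes are the flange's). Camera axes: x right, y down, z forward; pixel columns grow to the right and rows downward; lengths in m; the calibration is good to about 2 mm. A picture is of the moment at which its call begins: read the wrist's pose just before it.
- hand_in(): hands the job in; it is judged then, once.
Trained networks look in a picture, given as the dict that the camera call returned (one of the last four; its "shot" number tells which), for a name from the list of things; names that differ only in an ending like _2 or _b are one class to them, and where a whole thing is asked for, a point or a joint stands for the part that bears it (a point fixed in the world has none). Each returns a list of dicts, best first, with "conf" (0 to 1); they miss things now and then, are a little off and sometimes report something else, mostly with a low value. They report only what shows in the picture. A call takes as long as a camera call. They do not tell look-alikes from the thing itself.
- search_frame(picture, label): "rect" ([centre column, centre row, width, height] in pixels, round what is visible of it).
- masks_of(picture, label): "mask" (420x560 bool, what is visible of it) and "rect" ([centre column, centre row, width, height] in pixels, round what is visible of it).
The state is a dict: "time_s": time; "q": joint angles; "dq": joint speeds; "joint_efforts": joint torques, N m; "eef_pos": TCP position; "eef_rot": TCP orientation; "wrist_force": force on the tool from outside, world axes, zero at the start; "torque": the same for the moment, N m; "opening": opening from 0.0 (shut) to 1.0 (fully open); "grasp_force": force on a finger pad.
Only numpy, scipy, OpenCV 4.12 (cv2) and the standard library are available. Lean on these libraries where they do the work, as an engineer would, in place of code of your own. Each camera call takes 0.05 s, during which the arm holds its last target. There are 200 camera calls.

## Task

Two bays of the flower-pot rack are empty: with the bar still up, move the two full-size spare pots standing in front into the empty bays, one in each, upright and fully back. Then swing the rack's keeper bar gently all the way down across the fronts. Leave the pots already in the rack, the smaller pot and everything else on the table as they are.

Things in the scene. Friction and masses are not known exactly. Their poses are not given: they have to be found in the camera images.
- rack: grey metal rack fixed on the table, 480 mm along its y axis, floorless (pots stand on the table). Four bays 104 mm wide between dividers 8 mm thick, 45 mm high, pitch 112 mm, open to its -x (robot) side. Back wall 60 mm high, inner face at x = +49 mm; rounded divider fronts at x = -34 mm. Bar rests 44 mm high at x = -65, y = +-233 mm. Origin on the table, amid the row of bay points; z up.
- bay1 (a point): bay 1 of 4, counted from the rack's +y end: the point on the table under the centre of a pot that is fully in (rim within 2 mm of the back wall); rack frame x = 0, y = 168 mm; axes as the rack's. Two of the four bays are empty at the start; which two varies.
- bay2 (a point): bay 2 of 4, counted from the rack's +y end: the point on the table under the centre of a pot that is fully in (rim within 2 mm of the back wall); rack frame x = 0, y = 56 mm; axes as the rack's. Two of the four bays are empty at the start; which two varies.
- bay3 (a point): bay 3 of 4, counted from the rack's +y end: the point on the table under the centre of a pot that is fully in (rim within 2 mm of the back wall); rack frame x = 0, y = -56 mm; axes as the rack's. Two of the four bays are empty at the start; which two varies.
- bay4 (a point): bay 4 of 4, counted from the rack's +y end: the point on the table under the centre of a pot that is fully in (rim within 2 mm of the back wall); rack frame x = 0, y = -168 mm; axes as the rack's. Two of the four bays are empty at the start; which two varies.
- bar (a joint): swing angle of the steel keeper bar, rad: 0 = closed (arms level, bar across the fronts of the bays), pi/2 = arms upright, at most 2.0 (leaning back over the rack's rear). Starts at 1.65 to 1.95. A stiff hinge: it stays where it is left and takes 1 to 4 N at the bar to move.
- bar_mid (a point): middle of the keeper bar, a steel rod 12 mm thick, 500 mm long, parallel to the rack's y axis, on two flat arms outside the rack's ends (y = +-247 mm), 135 mm from the pivot axis. Its centre is at rack x = 70 - 135 cos(angle), z = 50 + 135 sin(angle) mm. Seated pots clear it by 12 mm; a pot 15 mm or more out of its bay is hit by it.
- bar_pivot (a point): middle of the bar's pivot axis: rack x = +70 mm, y = 0, 50 mm above the table; the axis is the rack's y axis.
- pot1: low white ceramic flower pot (bulb bowl), empty, open at the top: 55 mm high, 94 mm across the rim, 88 mm at the foot, wall 5 mm (84 mm inside at the rim, 79 at the bottom), floor 6 mm, about 0.3 kg. Origin under its centre, z up. Slides when pushed, or drawn by fingers in its mouth. Already standing in one of the rack's bays at the start.
- pot2: low white ceramic flower pot (bulb bowl), empty, open at the top: 55 mm high, 94 mm across the rim, 88 mm at the foot, wall 5 mm (84 mm inside at the rim, 79 at the bottom), floor 6 mm, about 0.3 kg. Origin under its centre, z up. Slides when pushed, or drawn by fingers in its mouth. Already standing in one of the rack's bays at the start.
- pot3: low white ceramic flower pot (bulb bowl), empty, open at the top: 55 mm high, 94 mm across the rim, 88 mm at the foot, wall 5 mm (84 mm inside at the rim, 79 at the bottom), floor 6 mm, about 0.3 kg. Origin under its centre, z up. Slides when pushed, or drawn by fingers in its mouth. One of the two spares, standing on the table in front of the rack at the start.
- pot4: low white ceramic flower pot (bulb bowl), empty, open at the top: 55 mm high, 94 mm across the rim, 88 mm at the foot, wall 5 mm (84 mm inside at the rim, 79 at the bottom), floor 6 mm, about 0.3 kg. Origin under its centre, z up. Slides when pushed, or drawn by fingers in its mouth. One of the two spares, standing on the table in front of the rack at the start.
- small_pot: a smaller pot of the same make, not stock for this rack: 36 mm high, 62 mm across the rim. Origin under its centre. Bystander.
- spray: white spray bottle without label, 68 mm across, 190 mm high, standing. Origin under its centre. Bystander.
- trowel: hand trowel lying flat, wooden handle, steel blade, 290 mm long; its x axis runs from handle to blade tip, origin near mid-length on the table. Bystander.
- saucer: terracotta saucer, 120 mm across, 16 mm high. Origin under its centre. Bystander.
- watering_can: small steel watering can, body 116 mm across and 120 mm high, handle over the top to 161 mm, spout along its x axis. Origin under the body's centre. Bystander.
- dibber: round wooden stick 24 mm thick, 194 mm long, lying along its x axis. Bystander.
Mind the look-alikes: they are no part of the job. Leave any orange look-alike of the pot4 alone. What is shaped like the pot1 but black is not meant.

How it is judged:
On the way, in this order (a step that is already met when the one before it is completed fails the run):
1. each of the four full-size pots is in a bay of its own, upright and fully back, while the bar is still up (((horizontal distance between pot1 and bay1 below 0.014 m and angle between pot1's own z axis and vertical below 0.1 rad and height (world z) of pot1 below 0.012 m) or (horizontal distance between pot1 and bay2 below 0.014 m and angle between pot1's own z axis and vertical below 0.1 rad and height (world z) of pot1 below 0.012 m) or (horizontal distance between pot1 and bay3 below 0.014 m and angle between pot1's own z axis and vertical below 0.1 rad and height (world z) of pot1 below 0.012 m) or (horizontal distance between pot1 and bay4 below 0.014 m and angle between pot1's own z axis and vertical below 0.1 rad and height (world z) of pot1 below 0.012 m)) and ((horizontal distance between pot2 and bay1 below 0.014 m and angle between pot2's own z axis and vertical below 0.1 rad and height (world z) of pot2 below 0.012 m) or (horizontal distance between pot2 and bay2 below 0.014 m and angle between pot2's own z axis and vertical below 0.1 rad and height (world z) of pot2 below 0.012 m) or (horizontal distance between pot2 and bay3 below 0.014 m and angle between pot2's own z axis and vertical below 0.1 rad and height (world z) of pot2 below 0.012 m) or (horizontal distance between pot2 and bay4 below 0.014 m and angle between pot2's own z axis and vertical below 0.1 rad and height (world z) of pot2 below 0.012 m)) and ((horizontal distance between pot3 and bay1 below 0.014 m and angle between pot3's own z axis and vertical below 0.1 rad and height (world z) of pot3 below 0.012 m) or (horizontal distance between pot3 and bay2 below 0.014 m and angle between pot3's own z axis and vertical below 0.1 rad and height (world z) of pot3 below 0.012 m) or (horizontal distance between pot3 and bay3 below 0.014 m and angle between pot3's own z axis and vertical below 0.1 rad and height (world z) of pot3 below 0.012 m) or (horizontal distance between pot3 and bay4 below 0.014 m and angle between pot3's own z axis and vertical below 0.1 rad and height (world z) of pot3 below 0.012 m)) and ((horizontal distance between pot4 and bay1 below 0.014 m and angle between pot4's own z axis and vertical below 0.1 rad and height (world z) of pot4 below 0.012 m) or (horizontal distance between pot4 and bay2 below 0.014 m and angle between pot4's own z axis and vertical below 0.1 rad and height (world z) of pot4 below 0.012 m) or (horizontal distance between pot4 and bay3 below 0.014 m and angle between pot4's own z axis and vertical below 0.1 rad and height (world z) of pot4 below 0.012 m) or (horizontal distance between pot4 and bay4 below 0.014 m and angle between pot4's own z axis and vertical below 0.1 rad and height (world z) of pot4 below 0.012 m)) and value of joint bar above 1.3 rad), for 0.2 s.
2. the bar is swung all the way down (value of joint bar below 0.07 rad), for 0.2 s.
At the end, for the whole second after the job is handed in: The four full-size pots fill the four bays, each standing upright on the table (tilt under 0.1 rad), its centre within 14 mm horizontally of its bay's point, at rest, and the keeper bar is down (angle under 0.07 rad) (((horizontal distance between pot1 and bay1 below 0.014 m and angle between pot1's own z axis and vertical below 0.1 rad and height (world z) of pot1 below 0.012 m) or (horizontal distance between pot1 and bay2 below 0.014 m and angle between pot1's own z axis and vertical below 0.1 rad and height (world z) of pot1 below 0.012 m) or (horizontal distance between pot1 and bay3 below 0.014 m and angle between pot1's own z axis and vertical below 0.1 rad and height (world z) of pot1 below 0.012 m) or (horizontal distance between pot1 and bay4 below 0.014 m and angle between pot1's own z axis and vertical below 0.1 rad and height (world z) of pot1 below 0.012 m)) and ((horizontal distance between pot2 and bay1 below 0.014 m and angle between pot2's own z axis and vertical below 0.1 rad and height (world z) of pot2 below 0.012 m) or (horizontal distance between pot2 and bay2 below 0.014 m and angle between pot2's own z axis and vertical below 0.1 rad and height (world z) of pot2 below 0.012 m) or (horizontal distance between pot2 and bay3 below 0.014 m and angle between pot2's own z axis and vertical below 0.1 rad and height (world z) of pot2 below 0.012 m) or (horizontal distance between pot2 and bay4 below 0.014 m and angle between pot2's own z axis and vertical below 0.1 rad and height (world z) of pot2 below 0.012 m)) and ((horizontal distance between pot3 and bay1 below 0.014 m and angle between pot3's own z axis and vertical below 0.1 rad and height (world z) of pot3 below 0.012 m) or (horizontal distance between pot3 and bay2 below 0.014 m and angle between pot3's own z axis and vertical below 0.1 rad and height (world z) of pot3 below 0.012 m) or (horizontal distance between pot3 and bay3 below 0.014 m and angle between pot3's own z axis and vertical below 0.1 rad and height (world z) of pot3 below 0.012 m) or (horizontal distance between pot3 and bay4 below 0.014 m and angle between pot3's own z axis and vertical below 0.1 rad and height (world z) of pot3 below 0.012 m)) and ((horizontal distance between pot4 and bay1 below 0.014 m and angle between pot4's own z axis and vertical below 0.1 rad and height (world z) of pot4 below 0.012 m) or (horizontal distance between pot4 and bay2 below 0.014 m and angle between pot4's own z axis and vertical below 0.1 rad and height (world z) of pot4 below 0.012 m) or (horizontal distance between pot4 and bay3 below 0.014 m and angle between pot4's own z axis and vertical below 0.1 rad and height (world z) of pot4 below 0.012 m) or (horizontal distance between pot4 and bay4 below 0.014 m and angle between pot4's own z axis and vertical below 0.1 rad and height (world z) of pot4 below 0.012 m)) and linear speed of each of pot1, pot2, pot3, pot4 below 0.02 m/s and value of joint bar below 0.07 rad); the robot touches nothing.
It fails at once if a pot that was already in the rack is moved more than 20 mm (distance of any of pot1, pot2 from where it was at the start of the episode above 0.02 m).
It fails at once if a full-size pot is tipped more than 0.5 rad (angle between any of pot1, pot2, pot3, pot4's own z axis and vertical above 0.5 rad).
It fails at once if another thing on the table is moved more than 30 mm (distance of any of small_pot, spray, trowel, saucer, watering_can, dibber from where it was at the start of the episode above 0.03 m).
It fails at once if the bar is slammed (swings down faster than 3 rad/s) (velocity of joint bar below -3 rad/s).
It also fails if it takes over 72 s, if anything falls off the work surface, if the arm or the gripper's body presses on something with over 40 N, if the wrist force passes 120 N, or if a joint passes its speed limit or range.

## Working session

There is one attempt and no reset: what is moved stays moved. The work goes in short steps, Python scripts to look and compute and a tool call to move; the robot and the scene stay as the last step left them, time stands still between calls to the robot, and variables do not carry over. Pictures are saved under pics/ and viewed, at most 10 in all, crops included, and the job is handed in when it is done.

Besides the shell and the picture viewer there is one more tool, called after "Call:" as name(argument=value, ...) on one line, values as JSON. play_rows: Moves the arm, as the interface text tells. Its arguments: {"type":"object","properties":{"plan":{"type":"array","items":{"type":"array"}}},"required":["plan"]}

```bash
mkdir -p pics
cat > h.py <<'E'
from bench import *
import numpy as np, cv2
def world(p):
    R=cv2.Rodrigues(np.array(p["rvec"],float))[0]; t=np.array(p["tvec"],float).ravel(); K=np.array(p["intrinsics"])
    z=p["range_z"]; v,u=np.mgrid[:z.shape[0],:z.shape[1]]
    c=np.stack([(u-K[0,2])/K[0,0]*z,(v-K[1,2])/K[1,1]*z,z],-1)
    w=(c-t)@R; w[z<=0]=np.nan
    return w
def save(p,n): cv2.imwrite('pics/'+n,p["image"][:,:,::-1])
E
python3 - <<'E'
from h import *
o=get_obs(); print(o["eef_pos"],o["eef_rot"],o["opening"])
ims=[]
for n in("scene","side"):
    p=camera(n); ims.append(p["image"]); w=world(p); np.save(n,w)
    for l in("pot1","small_pot","rack","bar"):
        for d in masks_of(p,l):
            m=d["mask"]; q=w[m]; q=q[~np.isnan(q[:,0])]
            print(n,l,round(d["conf"],2),np.round(d["rect"]),"med",np.median(q,0).round(3),"lo",np.percentile(q,2,0).round(3),"hi",np.percentile(q,98,0).round(3), p["image"][m].mean(0).round())
a=np.vstack(ims); cv2.imwrite('pics/a.png',a[:420,:,::-1]); cv2.imwrite('pics/b.png',a[420:,:,::-1])
E
```

```text
[0.13908823 0.55733921 0.23036025] [-2.81940447e-04  1.22077979e-01  9.92520097e-01 -8.63015976e-04] 0.999594119209315
scene pot1 0.95 [102. 272.  48.  48.] med [ 0.2   -0.347  0.033] lo [ 0.157 -0.391  0.003] hi [ 0.245 -0.305  0.056] [28. 27. 28.]
scene pot1 0.84 [297. 288.  43.  40.] med [ 0.585 -0.177  0.039] lo [ 0.553 -0.244  0.005] hi [ 0.637 -0.156  0.056] [194. 191. 181.]
scene pot1 0.81 [321. 255.  41.  39.] med [ 0.584 -0.063  0.04 ] lo [ 0.551 -0.134  0.005] hi [ 0.635 -0.045  0.057] [190. 187. 176.]
scene pot1 0.73 [365. 241. 113. 177.] med [ 0.71  -0.193  0.18 ] lo [ 0.652 -0.281  0.022] hi [0.719 0.218 0.184] [182. 178. 181.]
scene pot1 0.65 [396. 186.  35.  31.] med [0.628 0.323 0.041] lo [0.594 0.265 0.002] hi [0.682 0.404 0.059] [200. 105.  36.]
scene pot1 0.57 [230. 260.  42.  44.] med [ 0.428 -0.184  0.032] lo [ 0.388 -0.232  0.004] hi [ 0.474 -0.144  0.056] [185. 182. 171.]
scene pot1 0.56 [301. 189.  38.  33.] med [0.42  0.154 0.036] lo [0.375 0.119 0.003] hi [0.462 0.209 0.057] [182. 179. 167.]
scene small_pot 0.74 [266. 209.  28.  24.] med [0.367 0.041 0.024] 
[... 917 characters left out ...]
0.376 0.118 0.007] hi [0.461 0.21  0.058] [169. 173. 164.]
side pot1 0.62 [307. 169.  23.  30.] med [0.636 0.297 0.037] lo [0.595 0.265 0.002] hi [0.688 0.461 0.058] [187. 112.  72.]
side pot1 0.31 [378. 204. 106. 136.] med [ 0.708 -0.159  0.177] lo [ 0.669 -0.281  0.056] hi [0.769 0.219 0.185] [156. 160. 165.]
side small_pot 0.97 [248. 222.  22.  20.] med [0.369 0.038 0.023] lo [0.34  0.018 0.002] hi [0.396 0.077 0.038] [172. 176. 168.]
side rack 0.55 [357. 216. 150. 155.] med [ 0.647 -0.099  0.049] lo [ 0.53  -0.28   0.001] hi [0.789 0.22  0.184] [134. 139. 143.]
side bar 0.71 [378. 206. 105. 133.] med [ 0.707 -0.147  0.177] lo [ 0.668 -0.281  0.055] hi [0.717 0.22  0.185] [160. 163. 170.]
```

View pics/a.png

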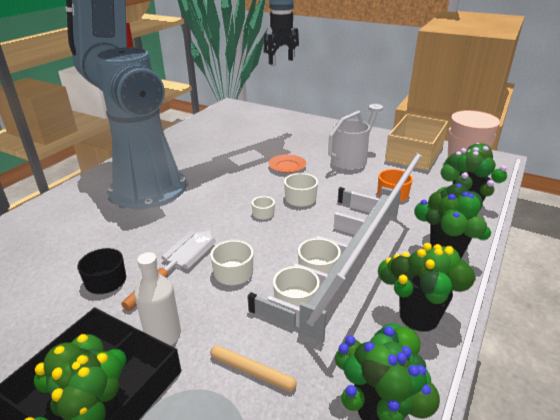

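View pics/b.png

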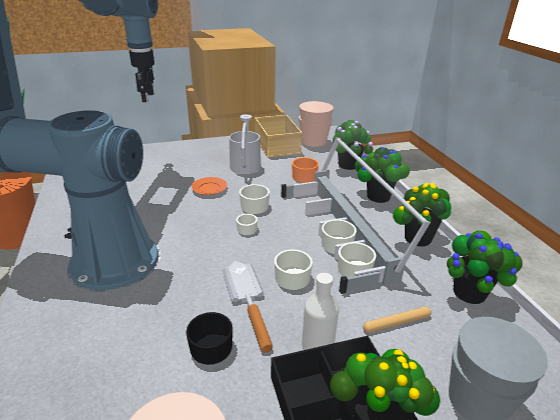

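Scene image: the rack is on the right. Its two near bays, 3 and 4, hold white pots at (321,255) and (297,288); the far bays 1 and 2 are empty. The candidates for the spares are:
- White full-size pots at (301,189) and (232,262). These fit: white, 94 mm rims.
- Small white pot at (263,208): too small.
- Black pot at (102,271): wrong colour.
- Orange pot at (395,186): wrong colour.

Next I'll measure precisely and confirm the choice in a crop.

Run:
```python
from h import *
from scipy.optimize import least_squares
P=[]
for n in("scene","side"):
    P.append(np.load(n+".npy").reshape(-1,3))
for nm,c,r,(z0,z1) in [("A",(.42,.163),.06,(.048,.065)),("B",(.432,-.186),.06,(.048,.065)),("r3",(.595,-.09),.055,(.048,.065)),("r4",(.595,-.2),.055,(.048,.065)),("small",(.368,.046),.045,(.03,.045))]:
  for w in P:
    q=w[(np.hypot(w[:,0]-c[0],w[:,1]-c[1])<r)&(w[:,2]>z0)&(w[:,2]<z1)]
    R=.0445 if nm!="small" else .029
    s=least_squares(lambda p:np.hypot(q[:,0]-p[0],q[:,1]-p[1])-R,c,loss="soft_l1",f_scale=.003).x
    print(nm,s.round(4),len(q),q[:,2].max().round(4))
for w in P:
    b=w[(w[:,0]>.64)&(w[:,0]<.76)&(w[:,2]>.165)&(w[:,2]<.2)&(abs(w[:,1]+.03)<.24)]
    k=np.polyfit(b[:,1],b[:,0],1); print("bar x at y=-.031",np.polyval(k,-.031),"slope",k[0],b[:,2].mean(),b[:,2].max(),len(b),b[:,1].min(),b[:,1].max())
    # back wall top
    b=w[(w[:,0]>.63)&(w[:,0]<.665)&(w[:,2]>.056)&(w[:,2]<.066)&(abs(w[:,1]+.03)<.23)]
    k=np.polyfit(b[:,1],b[:,0],1); print("wall",np.polyval(k,-.031),k[0],len(b),np.percentile(b[:,0],[2,98]))
    # divider tops
    for y in(.193,.081,-.031,-.143,-.255):
        b=w[(w[:,0]>.56)&(w[:,0]<.63)&(w[:,2]>.041)&(w[:,2]<.048)&(abs(w[:,1]-y)<.012)]
        print(" div",y,len(b),np.median(b[:,:2],0).round(4), b[:,0].min().round(4) if len(b) else 0)
a=cv2.imread('pics/a.png')[150:330,190:370]; cv2.imwrite('pics/c.png',cv2.resize(a,(600,600),interpolation=cv2.INTER_CUBIC))
```

```text
A [0.4179 0.1639] 241 0.0599
A [0.4199 0.1637] 192 0.0597
B [ 0.4303 -0.1874] 380 0.0576
B [ 0.4316 -0.1879] 303 0.0587
r3 [ 0.5941 -0.0893] 406 0.0633
r3 [ 0.5958 -0.0898] 289 0.0633
r4 [ 0.5956 -0.2   ] 488 0.0627
r4 [ 0.5971 -0.2003] 326 0.0629
small [0.3667 0.0471] 149 0.0404
small [0.3686 0.0472] 126 0.04
bar x at y=-.031 0.7117922623929537 slope -0.015112523831245075 0.1814853959834316 0.1859711204934408 867 -0.26934688983706717 0.20957413832496524
wall 0.6499767081102746 -0.011895327439818318 1021 [0.63815157 0.65986248]
 div 0.193 80 [0.5962 0.1901] 0.5604
 div 0.081 90 [0.5968 0.0791] 0.5602
 div -0.031 57 [ 0.6125 -0.031 ] 0.561
 div -0.143 103 [ 0.6007 -0.1416] 0.5605
 div -0.255 192 [ 0.5955 -0.2572] 0.5616
bar x at y=-.031 0.7098329023866098 slope -0.014761410194430492 0.18079031719167313 0.1858725822437219 542 -0.269673468654863 0.20973687819259862
wall 0.6524321828598385 -0.002859142239078207 749 [0.63643652 0.66429159]
 div 0.193 51 [0.5903 0.1907] 0.5618
 div 0.081 56 [0.5925 0.0783] 0.5603
 div -0.031 29 [ 0.5773 -0.0317] 0.5613
 div -0.143 53 [ 0.5859 -0.1405] 0.5617
 div -0.255 126 [ 0.596  -0.2575] 0.564
```

View pics/c.png

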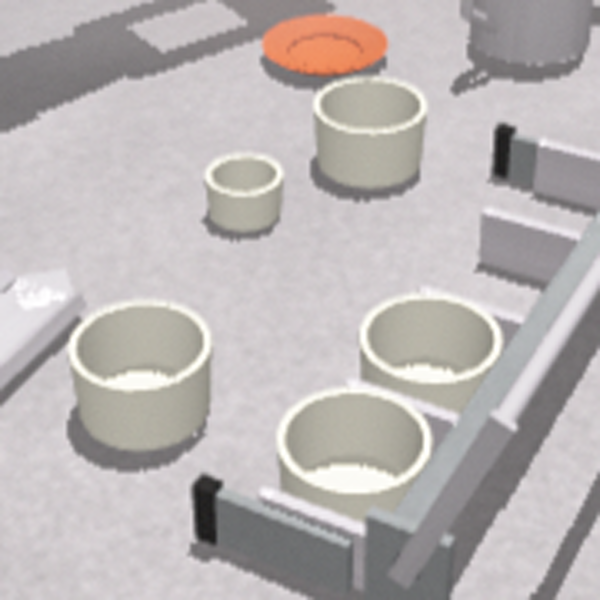

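The crop confirms it: two white full-size spares stand free on the table, with the clearly smaller pot between them. Rack origin is about (0.595, -0.032) with yaw about 0.013. Bay1 is about (0.593, 0.136) and bay2 about (0.595, 0.024). Moving over the spare at (0.419, 0.164), which I'll call A.

Call:
play_rows(plan=[[30,[-0.917,-0.786,0],-0.082],[30,[-0.917,-0.786,0],-0.082],[30,[-0.917,-0.786,0],-0.082],[30,[-0.917,-0.786,0],-0.082],[30,[-0.917,-0.786,0],-0.082],[30,[-0.917,-0.786,0],-0.082],[30,[-0.917,-0.786,0],-0.082],[30,[-0.917,-0.786,0],-0.082],[30,[-0.917,-0.786,0],-0.082],[30,[-0.917,-0.786,0],-0.082]])

```text
time_s: 1.5
eef_pos: [0.4205, 0.1614, 0.2317]
eef_rot: [0.001, -0.006, 1.0, -0.0]
wrist_force: [0.3, 0.6, 1.2]
opening: 0.349
grasp_force: 0.0
```

Call:
play_rows(plan=[[30,[0,0,0],0],[30,[0,0,0],0]])

```text
time_s: 1.7
eef_pos: [0.4192, 0.1634, 0.2313]
eef_rot: [-0.0, -0.005, 1.0, 0.0]
wrist_force: [0.3, 0.4, -0.1]
opening: 0.352
grasp_force: 0.0
```

Run:
```python
from h import *
from scipy.spatial.transform import Rotation as Ro
o=get_obs(); q=np.array(o["eef_rot"]); print(o["eef_pos"],o["opening"],o["wrist_force"],o["time_s"]); print(Ro.from_quat(np.r_[q[1:],q[0]]).as_matrix().round(4))
```

```text
[0.41916679 0.16343089 0.23125092] 0.35160408348405553 [ 0.33250015  0.44634383 -0.05858002] 1.7
[[-9.999e-01 -1.040e-02 -4.000e-04]
 [-1.040e-02  9.999e-01  3.000e-04]
 [ 4.000e-04  3.000e-04 -1.000e+00]]
```

Call:
play_rows(plan=[[35,[0,0,0.1],0],[35,[0,0,0.2],0],[35,[0,0,0.3],0],[35,[0,0,0.4],0],[35,[0,0,0.48],0],[35,[0,0,0.52],0],[38,[0,0,0.535],0],[38,[0,0,0.535],0]])

```text
time_s: 2.5
eef_pos: [0.4181, 0.1649, 0.0169]
eef_rot: [-0.001, -0.007, 1.0, 0.0]
wrist_force: [-0.3, -1.0, 0.4]
opening: 0.448
grasp_force: 0.0
```

Call:
play_rows(plan=[[38,[-0.03,-0.015,0],0],[38,[-0.06,-0.03,0],0],[38,[-0.09,-0.045,0],0],[38,[-0.12,-0.06,0],0],[38,[-0.15,-0.07,0],0],[38,[-0.18,-0.07,0],0],[38,[-0.2,-0.07,0],0],[38,[-0.2,-0.07,0],0]])

```text
time_s: 3.3
eef_pos: [0.5019, 0.1362, 0.018]
eef_rot: [0.001, -0.006, 1.0, -0.0]
wrist_force: [-0.0, 0.1, 0.5]
opening: 0.445
grasp_force: 0.0
```

```bash
cat >> h.py <<'E'
from scipy.optimize import least_squares
def rim(n,c,R=.0445,r=.065,z0=.048,z1=.064):
    p=camera(n); w=world(p).reshape(-1,3); im=p["image"].reshape(-1,3).astype(int)
    q=w[(np.hypot(w[:,0]-c[0],w[:,1]-c[1])<r)&(w[:,2]>z0)&(w[:,2]<z1)&(im[:,0]>im[:,2]+8)&(im[:,0]>120)]
    if len(q)<20: return p,None,len(q)
    s=least_squares(lambda p:np.hypot(q[:,0]-p[0],q[:,1]-p[1])-R,c,loss="soft_l1",f_scale=.002).x
    return p,s.round(4),len(q)
E
python3 - <<'E'
from h import *
o=get_obs(); print(o["eef_pos"],o["wrist_force"])
for n in("side","scene"):
    p,s,k=rim(n,(.49,.136)); print(n,s,k); save(p,n+'1.png')
E
```

```text
[0.50186114 0.13621579 0.01803367] [-0.0022634   0.08100556  0.45706824]
side None 0
scene [0.4848 0.1341] 162
```

View pics/side1.png

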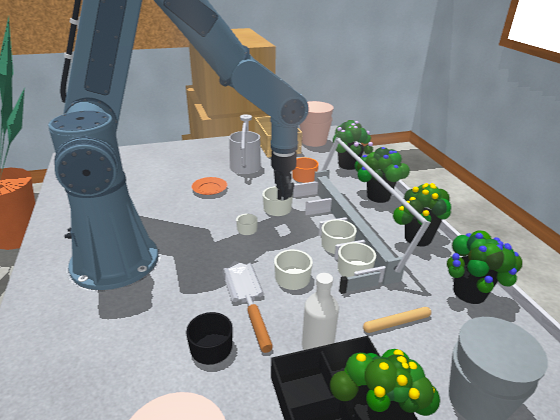

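The side picture shows the gripper's fingers in the spare's mouth at (281,195), and the pot has followed upright towards bay 1. Pushing it in.

Call:
play_rows(plan=[[38,[-0.03,0,0],0],[38,[-0.06,0,0],0],[38,[-0.09,0,0],0],[38,[-0.12,0,0],0],[38,[-0.15,0,0],0],[38,[-0.18,0,0],0],[38,[-0.21,0,0],0],[38,[-0.235,0,0],0],[38,[-0.245,0,0],0],[38,[-0.245,0,0],0]])

```text
time_s: 4.4
eef_pos: [0.5984, 0.1381, 0.0173]
eef_rot: [0.001, -0.006, 1.0, -0.0]
wrist_force: [-0.1, -0.7, 0.8]
opening: 0.441
grasp_force: 0.0
```

Run:
```python
from h import *
o=get_obs(); print(o["eef_pos"],o["wrist_force"])
for n in("side","scene"):
    p,s,k=rim(n,(.585,.136),.0445,.053); print(n,s,k)
```

```text
[0.59839177 0.13814784 0.01730276] [-0.1347527  -0.68984238  0.84501559]
side None 2
scene [0.5812 0.1357] 192
```

Call:
play_rows(plan=[[38,[-0.01,0,0],0],[38,[-0.02,0,0],0],[38,[-0.027,0,0],0],[38,[-0.027,0,0],0]])

```text
time_s: 4.9
eef_pos: [0.6086, 0.1384, 0.0173]
eef_rot: [0.0, -0.006, 1.0, 0.0]
wrist_force: [0.2, 0.1, -0.3]
opening: 0.442
grasp_force: 0.4
```

```bash
sed -i 's/+8)&(im\[:,0\]>120/-5)\&(im[:,0]>110/' h.py
python3 - <<'E'
from h import *
o=get_obs(); print(o["eef_pos"],o["wrist_force"])
for n in("side","scene"):
    p,s,k=rim(n,(.59,.136),.0445,.053); print(n,s,k)
E
```

```text
[0.6086416  0.1383635  0.01732068] [ 0.2439589   0.13239561 -0.3287032 ]
side [0.5929 0.1355] 131
scene [0.5907 0.1359] 225
```

Pot A is in bay 1, at about (0.592, 0.136). Backing off, lifting, and going over spare B.

Call:
play_rows(plan=[[38,[0.01,0,0],0],[38,[0.01,0,-0.05],0],[38,[0.01,0,-0.15],0],[38,[0.01,0,-0.25],0],[38,[0.11,-0.2,-0.25],0],[38,[0.17,-0.3,-0.25],0],[38,[0.23,-0.4,-0.25],0],[38,[0.29,-0.5,-0.25],0],[38,[0.34,-0.6,-0.25],0],[38,[0.4,-0.7,-0.25],0]])

```text
time_s: 6.0
eef_pos: [0.4608, -0.1272, 0.1178]
eef_rot: [0.001, -0.007, 1.0, -0.0]
wrist_force: [0.8, -0.2, 0.6]
opening: 0.445
grasp_force: 0.0
```

Run:
```python
from h import *
o=get_obs(); print(o["eef_pos"],o["wrist_force"])
t=np.array([.4308,-.1877,.017])-o["eef_pos"]
print("tool xyz",(-t[0]-.0104*t[1])/.4,(t[1]-.0104*t[0])/.4,-t[2]/.4)
```

```text
[ 0.46084817 -0.12718958  0.11775015] [ 0.78216372 -0.16183997  0.56840016]
tool xyz 0.0766937066867225 -0.15049480536936138 0.25187536642512764
```

Call:
play_rows(plan=[[38,[0.053,-0.11,0],0],[38,[0.053,-0.11,0],0],[38,[0.053,-0.11,0],0]])

```text
time_s: 6.3
eef_pos: [0.4409, -0.1709, 0.1176]
eef_rot: [0.0, -0.005, 1.0, -0.0]
wrist_force: [-0.0, 0.7, 0.5]
opening: 0.443
grasp_force: 0.0
```

Call:
play_rows(plan=[[38,[0.026,-0.042,0],0],[38,[0.026,-0.042,0],0]])

```text
time_s: 6.5
eef_pos: [0.4312, -0.1866, 0.1174]
eef_rot: [0.0, -0.007, 1.0, -0.0]
wrist_force: [0.2, -0.2, 0.5]
opening: 0.448
grasp_force: 0.0
```

Run:
```python
from h import *
o=get_obs(); print(o["eef_pos"])
for n in("side","scene"):
    p,s,k=rim(n,(.431,-.187)); print(n,s,k)
```

```text
[ 0.43117954 -0.18656773  0.11736267]
side [ 0.4314 -0.1878] 310
scene [ 0.4306 -0.1873] 372
```

Call:
play_rows(plan=[[38,[0,0,0.1],0],[38,[0,0,0.18],0],[38,[0,0,0.235],0],[38,[0,0,0.25],0],[38,[0,0,0.25],0],[38,[-0.02,0.03,0.25],0],[38,[-0.04,0.07,0.25],0],[38,[-0.06,0.11,0.25],0],[38,[-0.08,0.15,0.25],0],[38,[-0.08,0.15,0.25],0]])

```text
time_s: 7.6
eef_pos: [0.464, -0.1253, 0.0189]
eef_rot: [0.001, -0.008, 1.0, -0.001]
wrist_force: [-0.3, -0.0, -1.2]
opening: 0.447
grasp_force: 0.0
```

Run:
```python
from h import *
o=get_obs(); print(o["eef_pos"],o["wrist_force"])
for n in("side","scene"):
    p,s,k=rim(n,(.455,-.135)); print(n,s,k)
```

```text
[ 0.46398648 -0.12534238  0.01886061] [-0.27479422 -0.03208559 -1.15965957]
side [ 0.457  -0.1282] 196
scene [ 0.455  -0.1277] 241
```

Call:
play_rows(plan=[[38,[-0.01,0.04,0],0],[38,[-0.02,0.08,0],0],[38,[-0.03,0.12,0],0],[38,[-0.04,0.16,0],0],[38,[-0.05,0.2,0],0],[38,[-0.06,0.24,0],0],[38,[-0.065,0.28,0],0],[38,[-0.069,0.32,0],0],[38,[-0.069,0.355,0],0],[38,[-0.069,0.373,0],0]])

```text
time_s: 8.7
eef_pos: [0.4887, 0.0229, 0.0181]
eef_rot: [0.001, -0.007, 1.0, -0.001]
wrist_force: [-2.0, -5.8, 4.5]
opening: 0.441
grasp_force: 2.9
```

Call:
play_rows(plan=[[38,[-0.02,0,0],0],[38,[-0.04,0,0],0],[38,[-0.04,0,0],0]])

```text
time_s: 9.0
eef_pos: [0.5052, 0.0229, 0.0173]
eef_rot: [0.0, -0.006, 1.0, 0.0]
wrist_force: [0.3, -0.5, 1.3]
opening: 0.44
grasp_force: 0.0
```

Run:
```python
from h import *
o=get_obs(); print(o["eef_pos"],o["wrist_force"])
for n in("side","scene"):
    p,s,k=rim(n,(.495,.022)); print(n,s,k)
```

```text
[0.50523792 0.02291454 0.01734561] [ 0.26875858 -0.486772    1.29114453]
side [0.4963 0.017 ] 171
scene [0.494  0.0175] 227
```

Call:
play_rows(plan=[[38,[-0.01,0.012,0],0],[38,[-0.03,0.012,0],0],[38,[-0.05,0.012,0],0],[38,[-0.075,0.012,0],0],[38,[-0.1,0.008,0],0],[38,[-0.125,0.006,0],0],[38,[-0.15,0.004,0],0],[38,[-0.175,0.004,0],0],[38,[-0.2,0.004,0],0],[38,[-0.2,0.004,0],0]])

```text
time_s: 10.1
eef_pos: [0.586, 0.0257, 0.0177]
eef_rot: [0.001, -0.006, 1.0, -0.0]
wrist_force: [0.6, -0.4, 0.7]
opening: 0.443
grasp_force: 0.0
```

Run:
```python
from h import *
o=get_obs(); print(o["eef_pos"],o["wrist_force"])
for n in("side","scene"):
    p,s,k=rim(n,(.575,.022),.0445,.053); print(n,s,k)
```

```text
[0.58598421 0.02573675 0.01772897] [ 0.59255087 -0.35269781  0.65397284]
side [0.5704 0.0229] 148
scene [0.5688 0.0233] 240
```

Call:
play_rows(plan=[[38,[-0.015,0,0],0],[38,[-0.03,0,0],0],[38,[-0.045,0,0],0],[38,[-0.055,0,0],0],[38,[-0.061,0,0],0],[38,[-0.061,0,0],0]])

```text
time_s: 10.8
eef_pos: [0.6088, 0.0262, 0.0173]
eef_rot: [0.0, -0.006, 1.0, -0.0]
wrist_force: [-0.2, 0.3, -0.6]
opening: 0.444
grasp_force: 0.6
```

Run:
```python
from h import *
o=get_obs(); print(o["eef_pos"],o["wrist_force"])
for n in("side","scene"):
    for c in((.594,.024),(.592,.136)):
        p,s,k=rim(n,c,.0445,.053); print(n,s,k)
```

```text
[0.60882237 0.02619064 0.01729062] [-0.16033552  0.31803727 -0.62495596]
side [0.5929 0.0236] 150
side [0.5926 0.1356] 136
scene [0.591  0.0241] 256
scene [0.5908 0.1355] 104
```

Call:
play_rows(plan=[[38,[-0.005,0,0],0],[38,[-0.005,0,0],0],[38,[0.01,0,0],0],[38,[0.01,0,-0.05],0],[38,[0.01,0,-0.15],0],[20,[0.01,0,-0.27],0],[0,[0.01,0,-0.39],0],[0,[0.01,0,-0.5],0],[0,[0.01,0,-0.58],0],[0,[0.01,0,-0.58],0]])

```text
time_s: 12.0
eef_pos: [0.6075, 0.0258, 0.2562]
eef_rot: [0.006, -0.006, 1.0, -0.001]
wrist_force: [0.9, -0.1, 1.4]
opening: 0.001
grasp_force: 0.0
```

Run:
```python
from h import *
o=get_obs(); print(o["eef_pos"],o["wrist_force"],o["opening"])
for n in("side","scene"):
    for c in((.594,.024),(.592,.136),(.595,-.09),(.596,-.2)):
        p,s,k=rim(n,c,.0445,.053); print(n,s,k)
    w=world(p).reshape(-1,3)
    b=w[(w[:,0]>.68)&(w[:,0]<.74)&(w[:,2]>.165)&(w[:,2]<.19)&(w[:,1]>-.26)&(w[:,1]<-.1)]; print("bar",b.mean(0),b.max(0),len(b))
save(p,'d.png')
```

```text
[0.60747654 0.02576146 0.25617683] [ 0.94994057 -0.10576087  1.40309027] 0.0010679504004406442
side [0.5935 0.0237] 217
side [0.5927 0.1355] 184
side [ 0.5943 -0.0895] 242
side [ 0.596  -0.2003] 289
bar [ 0.71205703 -0.18595679  0.18060502] [ 0.71983194 -0.10218197  0.18532661] 238
scene [0.5919 0.0238] 330
scene [0.591  0.1355] 285
scene [ 0.5935 -0.0894] 376
scene [ 0.5952 -0.2   ] 456
bar [ 0.71414912 -0.1854414   0.18124688] [ 0.71959079 -0.10027135  0.18502416] 397
```

View pics/d.png

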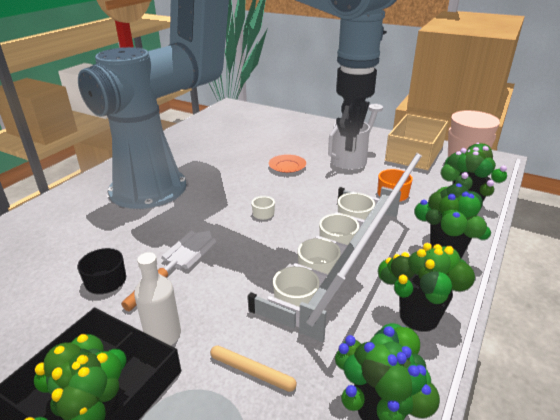

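All four pots are seated: (356,206), (338,228), (318,253) and (296,286). The bar is still up. Checking the space behind it.

Run:
```python
from h import *
for n in("side","scene"):
    w=np.load(n+".npy").reshape(-1,3)
    for y0 in np.arange(-.2,.16,.04):
        b=w[(w[:,0]>.73)&(w[:,0]<.95)&(w[:,2]>.1)&(w[:,1]>y0)&(w[:,1]<y0+.04)]
        print(n,y0.round(2),len(b),b[:,0].min().round(3) if len(b) else '')
```

```text
side -0.2 338 0.782
side -0.16 741 0.739
side -0.12 205 0.739
side -0.08 69 0.804
side -0.04 0 
side 0.0 10 0.828
side 0.04 400 0.775
side 0.08 558 0.742
side 0.12 123 0.747
scene -0.2 939 0.78
scene -0.16 1976 0.737
scene -0.12 537 0.737
scene -0.08 55 0.816
scene -0.04 0 
scene 0.0 7 0.827
scene 0.04 1072 0.773
scene 0.08 1281 0.742
scene 0.12 145 0.773
```

Call:
play_rows(plan=[[0,[0,-0.05,0],0],[0,[0,-0.1,0],0],[0,[0,-0.14,0],0],[0,[0,-0.14,0],0]])

```text
time_s: 12.8
eef_pos: [0.6049, -0.0318, 0.2487]
eef_rot: [-0.0, -0.005, 1.0, -0.0]
wrist_force: [0.6, 0.4, -0.9]
opening: -0.003
grasp_force: 0.0
```

Call:
play_rows(plan=[[0,[-0.1,0,0],0],[0,[-0.2,0,0],0],[0,[-0.3,0,0],0],[0,[-0.365,0,0],0],[0,[-0.365,0,0],0],[0,[-0.365,0,0.08],0],[0,[-0.365,0,0.16],0],[0,[-0.365,0,0.23],0],[0,[-0.365,0,0.23],0]])

```text
time_s: 13.7
eef_pos: [0.747, -0.0267, 0.1512]
eef_rot: [-0.005, -0.006, 1.0, 0.001]
wrist_force: [-1.6, 0.3, -1.1]
opening: -0.001
grasp_force: 0.0
```

Call:
play_rows(plan=[[0,[0.03,0,0],0],[0,[0.06,0,0],0],[0,[0.09,0,0],0],[0,[0.12,0,0],0],[0,[0.15,0,0],0],[0,[0.18,0,0],0],[0,[0.21,0,0],0],[0,[0.24,0,0],0],[0,[0.27,0,0],0],[0,[0.27,0,0],0]])

```text
time_s: 14.7
eef_pos: [0.6427, -0.0291, 0.1595]
eef_rot: [0.001, -0.006, 1.0, -0.0]
wrist_force: [-0.4, 1.1, 0.1]
opening: -0.004
grasp_force: 0.0
```

Call:
play_rows(plan=[[0,[0.03,0,0.01],0],[0,[0.06,0,0.02],0],[0,[0.09,0,0.035],0],[0,[0.12,0,0.05],0],[0,[0.12,0,0.05],0]])

```text
time_s: 15.2
eef_pos: [0.5945, -0.0298, 0.1376]
eef_rot: [-0.0, -0.006, 1.0, 0.0]
wrist_force: [-0.5, -0.1, 0.1]
opening: 0.002
grasp_force: 0.0
```

```bash
cat > bar.py <<'E'
from h import *
o=get_obs(); print(o["eef_pos"],o["wrist_force"],o["time_s"])
for n in("side","scene"):
    p=camera(n); w=world(p).reshape(-1,3)
    b=w[(w[:,0]>.50)&(w[:,0]<.72)&(w[:,2]>.068)&(w[:,2]<.2)&(w[:,1]>-.23)&(w[:,1]<-.12)]
    if len(b): m=np.median(b,0); print(n,m.round(4),len(b),"theta",np.arctan2(m[2]-.052,.665-m[0]).round(3))
save(p,'e.png')
E
python3 bar.py
```

```text
[ 0.59450692 -0.0297957   0.13764707] [-0.4946528  -0.05227024  0.12752604] 15.2
side [ 0.5777 -0.1786  0.159 ] 153 theta 0.886
scene [ 0.5814 -0.1797  0.159 ] 244 theta 0.908
```

Bar is at about 0.87 rad. Now going over it to press down from above.

Call:
play_rows(plan=[[0,[-0.025,0,0],0],[0,[-0.025,0,-0.07],0],[0,[-0.025,0,-0.14],0],[0,[0.03,0,-0.14],0],[0,[0.065,0,-0.125],0],[0,[0.07,0,-0.08],0],[0,[0.075,0,-0.05],0],[0,[0.082,0,-0.03],0],[0,[0.09,0,-0.01],0],[0,[0.1,0,0.008],0]])

```text
time_s: 16.3
eef_pos: [0.5461, -0.0306, 0.1352]
eef_rot: [-0.012, -0.007, 1.0, -0.0]
wrist_force: [-53.2, -3.4, 43.4]
opening: 0.001
grasp_force: 33.0
```

```bash
python3 bar.py
```

```text
[ 0.54605115 -0.03058199  0.1352464 ] [-53.24862238  -3.41142294  43.41150897] 16.3
side [ 0.5565 -0.1774  0.1372] 149 theta 0.666
scene [ 0.5585 -0.1774  0.135 ] 236 theta 0.662
```

The tip slid onto the bar's front edge. Lifting off and placing it farther over the bar.

Call:
play_rows(plan=[[0,[0.01,0,-0.03],0],[0,[0.01,0,-0.08],0],[0,[0,0,-0.1],0],[0,[0,0,-0.1],0]])

```text
time_s: 16.8
eef_pos: [0.5572, -0.0308, 0.1757]
eef_rot: [0.002, -0.006, 1.0, -0.0]
wrist_force: [-0.1, 0.1, -0.4]
opening: 0.001
grasp_force: 0.0
```

```bash
python3 bar.py
```

```text
[ 0.55721266 -0.03084592  0.17567582] [-0.0897922   0.10943684 -0.38315741] 16.8
side [ 0.5554 -0.1769  0.1352] 152 theta 0.649
scene [ 0.5587 -0.1775  0.1349] 236 theta 0.662
```

Call:
play_rows(plan=[[0,[-0.01,0,0.04],0],[0,[-0.01,0,0.077],0],[0,[-0.007,0,0.094],0],[0,[0.003,0,0.114],0],[0,[0.01,0,0.125],0],[0,[0.01,0,0.125],0]])

```text
time_s: 17.5
eef_pos: [0.5503, -0.0304, 0.1232]
eef_rot: [-0.001, -0.006, 1.0, 0.0]
wrist_force: [-0.6, 0.1, 0.3]
opening: 0.004
grasp_force: 0.0
```

```bash
python3 bar.py
```

```text
[ 0.55026375 -0.03037227  0.12318169] [-0.57744221  0.09534555  0.27003684] 17.5
side [ 0.5467 -0.1777  0.1218] 150 theta 0.533
scene [ 0.5501 -0.1777  0.1216] 234 theta 0.545
```

Call:
play_rows(plan=[[0,[0.005,0,0.015],0],[0,[0.011,0,0.031],0],[0,[0.021,0,0.052],0],[0,[0.028,0,0.077],0],[0,[0.033,0,0.1],0],[0,[0.036,0,0.117],0],[0,[0.038,0,0.134],0],[0,[0.041,0,0.15],0],[0,[0.041,0,0.163],0],[0,[0.041,0,0.163],0]])

```text
time_s: 18.6
eef_pos: [0.5343, -0.0306, 0.0581]
eef_rot: [-0.0, -0.006, 1.0, 0.0]
wrist_force: [-0.3, -0.4, -0.0]
opening: -0.002
grasp_force: 0.0
```

Call:
play_rows(plan=[[0,[0,0,0.005],0],[0,[0,0,0.008],0],[0,[0,0,0.008],0]])

```text
time_s: 18.9
eef_pos: [0.5349, -0.0308, 0.056]
eef_rot: [0.0, -0.006, 1.0, -0.0]
wrist_force: [0.6, 0.1, 0.5]
opening: -0.005
grasp_force: 0.6
```

```bash
sed -i 's/>.068/>.046/;s/<.72/<.542/;s/x>.50/x>.5/' bar.py; python3 bar.py
```

```text
[ 0.53494417 -0.03078999  0.05601845] [0.58352265 0.13557656 0.4626395 ] 18.9
side [ 0.5297 -0.1787  0.0558] 148 theta 0.028
scene [ 0.5323 -0.18    0.055 ] 222 theta 0.023
```

View pics/e.png

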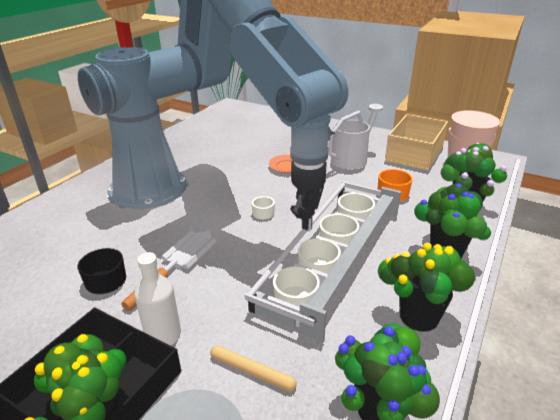

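The picture shows the bar down across the fronts, from (258,296) to (345,187), with the pots behind it. I'll press a little more until it bottoms out.

Call:
play_rows(plan=[[0,[0,0,0.004],0],[0,[0,0,0.007],0],[0,[0,0,0.007],0]])

```text
time_s: 19.3
eef_pos: [0.5352, -0.0309, 0.0554]
eef_rot: [0.0, -0.007, 1.0, -0.0]
wrist_force: [-6.8, 1.9, 22.6]
opening: 0.002
grasp_force: 11.4
```

Force rose to about 23 N at z = 55 mm, so the bar is at its stop. Retracting and checking.

Call:
play_rows(plan=[[0,[0,0,-0.03],0],[0,[0,0,-0.13],0],[0,[0,0,-0.23],0],[0,[0.05,0,-0.33],0],[0,[0.1,0,-0.4],0],[0,[0.1,0,-0.4],0],[0,[0.1,0,-0.4],0],[0,[0.1,0,-0.4],0]])

```text
time_s: 20.1
eef_pos: [0.4943, -0.0311, 0.2117]
eef_rot: [-0.001, -0.006, 1.0, 0.0]
wrist_force: [-0.4, 0.1, 0.6]
opening: -0.004
grasp_force: 0.0
```

```bash
python3 bar.py
python3 - <<'E'
from h import *
for n in("side","scene"):
    for c in((.594,.024),(.592,.136),(.595,-.09),(.596,-.2)):
        p,s,k=rim(n,c,.0445,.053); print(n,s,k)
    p,s,k=rim(n,(.368,.047),.029,.045,.03,.045); print("small",s)
E
```

```text
[ 0.49427354 -0.03110274  0.2117473 ] [-0.43602181  0.13652312  0.64233939] 20.1
side [ 0.5295 -0.1799  0.0557] 145 theta 0.028
scene [ 0.5324 -0.1789  0.0554] 223 theta 0.026
side [0.5935 0.0237] 215
side [0.5923 0.1354] 179
side [ 0.5945 -0.0894] 247
side [ 0.5963 -0.2002] 298
small [0.3686 0.0467]
scene [0.592  0.0239] 339
scene [0.5909 0.1355] 294
scene [ 0.5936 -0.0893] 377
scene [ 0.5951 -0.2001] 461
small [0.3673 0.0469]
```

```bash
python3 -c "
from bench import *
print(hand_in())"
```

```text
the job is handed in; nothing more can be done
None
```

Job handed in, with no verdict shown yet: both spare pots stand in bays 1 and 2, the bar is down against its stop, and in the last pictures all four pots measured within about 2 mm of their bay points.

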